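Level the bench scale and hold its foot

TASK

Level the bench scale. Pull the red locking slide back to its end stop, away from the round knob of the levelling foot, then push the knob down and, keeping it pressed, turn it until the bubble of the spirit level rests midway between the two black lines. Finish while still holding the knob pressed down with the bubble centred, so that the lock nut under the scale can be tightened; do not let go, leave the slide pulled back, and do not knock over or push away the things standing round the scale.

Things in the scene. Friction and masses are not known exactly. Their poses are not given: they have to be found in the camera images.
- scale: White bench scale, 250 mm deep (x), 310 mm wide (y), deck top 62 mm high, firmly placed. Origin on the worktop under its centre; own x runs from its front (vial, slide) to its back, y to its left. Place and yaw vary. Steel platter, 74 mm high, at own x -47 to 119, y -36 to 148 mm. Two fixed feet at the left, the levelling foot at the right; starts low at the right (under 1 degree)
- lock_grip (a point): Middle of the upright grip of the red locking slide, 85 mm above the worktop, 8 mm below the grip's top. The grip is 14 mm (x) by 24 mm (y), free on both sides above the 70 mm level: pinch it across y or push it. It stands 75 mm in front of the knob's axis when locked and slides to the scale's -x
- foot_lock (a joint): Travel of the locking slide in m: 0 locked (red dot; its fork stands under the knob's skirt and blocks the push), 0.030 its front end stop (green dot), knob free. Starts at 0 to 0.010. About 2 N of friction; stays where it is left
- knob_grip (a point): Point on the axis of the levelling knob at grip height, 93 mm above the worktop with the knob up, 10 mm below its top; moves down with it. Dark grey ribbed cylinder, 34 mm diameter, 27 mm high, white pointer line on top, over a skirt of 42 mm diameter whose upper face is 17 mm below this point. Grip from above, fingertips no lower than the skirt
- adjuster_push (a joint): How far the knob is pushed down in m: 0 up (a spring returns it), 0.009 lower stop. 2 N to start; from 0.003 it meets a sprung clutch that joins it to the foot; about 8 N at 0.004, 10 N at 0.005, 13 N at 0.007, 16 N at 0.009. The foot turns with the knob, without slip, only while pressed 0.004 or more; higher up the knob spins idle and the foot stays as it is
- knob (a joint): Turn of the knob in rad, growing clockwise seen from above, no stops, any start. Clockwise while pressed (about 0.04 N m) winds the foot out, raises the scale's right side and moves the bubble to the right (-y) by 14 mm per rad; anticlockwise the reverse. Levelling takes 0.8 to 2 rad clockwise in all
- vial_mid (a point): Top of the middle of the level's green vial, midway between the two black lines that stand 25 mm apart. The vial is 84 mm long, 16 mm in diameter, lies along the scale's y at the front left of the deck, in the scale's frame at x -106, y 70 mm
- bubble (a joint): Place of the pale bubble (about 18 mm long) along the vial in m: 0 centred between the lines, positive to the scale's left (+y), negative to the right. It follows the tilt with a short lag (under 1 s). Starts 11 to 28 mm to the left
- jar_honey: Honey jar with black cap, 63 mm in diameter, 94 mm high, left of the scale; bystander. Origin under its centre
- mug_stone: Grey-blue mug, 87 x 123 x 96 mm with its handle, right of the scale; bystander. Origin under its centre
- onion: Onion, 75 mm, right of the scale; bystander. Origin under its centre
- lemon: Lemon, 78 x 55 x 56 mm, right of the scale; bystander. Origin under its centre

How it is judged (in metres and radians):
On the way, in this order (a step that is already met when the one before it is completed fails the run):
1. the locking slide is pulled back to its end stop (value of joint foot_lock above 0.026 m), for 0.2 s.
2. the knob is pushed down with the fingers until it drives the foot (value of joint adjuster_push above 0.004 m and contact force between the fingers and knob above 3 N), for 0.2 s.
3. the bubble is centred with the knob pressed (value of joint bubble between -0.0035 and 0.0035 m and value of joint adjuster_push above 0.004 m), for 0.3 s.
At the end, for the whole second after the job is handed in: Through the last second the fingers hold the knob pressed down by at least 4 mm (touching it with more than 3 N), the knob does not turn, the bubble is within 3.5 mm of the middle between the lines, and the locking slide is within 4 mm of its front end stop (all of step 3 and value of joint foot_lock above 0.026 m and contact force between the fingers and knob above 3 N and velocity of joint knob between -0.2 and 0.2 rad/s); the arm keeps its last pose, push and grip.
It fails at once if a bystander is pushed away by more than 40 mm or knocked over (distance of any of jar_honey, mug_stone, onion, lemon from where it was at the start of the episode above 0.04 m or angle between any of jar_honey, mug_stone's own z axis and vertical above 0.7 rad).
It also fails if it takes over 58 s, if anything falls off the work surface, if the arm or the gripper's body presses on something with over 40 N, if the wrist force passes 120 N, or if a joint passes its speed limit or range.

ROBOT

A 7-joint arm with a two-finger parallel gripper is mounted at the origin on a cart in front of the work surface, level with it; the furniture and walls round the work are solid. World frame = base frame: x ahead of the robot, y to its left, z up, the work surface at z = 0. Lengths are in mm, angles in rad, forces in N, time in s.
With the tool pointing down it reaches from about 400 to 875 mm from the base axis. Payload 4.4 kg.
Tool frame: the origin (TCP) lies midway between the tips of the shut fingers; the grasp point (between the pads) lies 19 mm behind it; z points along the fingers, y is the line along which they close (so a half turn about z gives the same grasp; the last joint's range is limited). The gripper opens to 85 mm and grips with 20 to 120 N. Pads are 22 mm wide; open, the fingers measure 114 mm over their backs; the gripper's body (76 mm by 85 mm) begins 54 mm behind the grasp point. The pads swing forward as they close: fully open they stand 13 mm farther back than shut.
Start: joints at [1.128, 0.628, 0.038, 1.517, -0.027, 0.996, -0.02], TCP at [239.193, -604.404, 231.313] pointing down, gripper open.
Joint ranges: [-3.06, 3.06], [-0.37, 2.12], [-1.25, 1.32], [0.18, 2.47], [-1.1, 4.24], [0.23, 1.98], [-2.94, 2.94]. Speed limits (rad/s): [2.57, 2.57, 3.14, 3.14, 3.14, 3.14, 3.14].

INTERFACE

Orientations are given as [roll, pitch, yaw] about the fixed x, y, z axes, in that order (R = Rz(yaw) Ry(pitch) Rx(roll)).
In Python, from cell import ctrl, get_image, get_calibration gives the robot as it stands.
- The arm moves only by the shell command python3 -m creep 'ROWS'. ROWS is JSON, a list of rows, each an object of numbers: "dx", "dy", "dz": the shift along the world's x, y, z normalised to -1 to 1, where 1 is 0.4 m; "rx", "ry", "rz": the turn, a rotation vector about the world's x, y, z normalised to -1 to 1, where 1 is 2 pi rad; "grip": the closure, from -1 (fully open) to 1 (shut). A call has exactly 5 rows; each row is the pose to reach, as a shift and turn from the pose commanded when the call began, turning the shorter way round; what a row does not reach only later rows make up. A row lasts 1/8 s, in which the tool goes at most 62.5 mm and 10.7 degrees, less where a joint would pass 70% of its speed; a pose out of reach is approached as far as the arm can. A call with a number of a shift or a turn outside -1 to 1 is refused whole. A call with a gripper value outside its range is refused whole. The fingers move at their own pace and stop on an object; the grip force is fixed at half the most. Time passes only in rows, so rows that repeat a pose let the fingers close, or fill a call up. It gives the time, the measured TCP pose, the force, the opening and the grip force at its end, in the units of the state.
- ctrl.read_state(): the state, without advancing time (a new reading comes with each control period).
- get_image(name): name is "side" or "top"; returns the picture (420x560x3 uint8, red, green, blue); there is no depth.
- get_calibration(name): a dict with "mtx" (3x3 intrinsics, pixels), "world_from_camera" (4x4, takes a point from camera to world coordinates). Camera axes: x right, y down, z forward; pixel columns grow to the right and rows downward; lengths in mm; the calibration is good to about 2 mm. A picture is of the moment at which its call begins. get_calibration takes no time and is no camera call.
- ctrl.finish_job(): hands the job in; it is judged then, once.
The state is a dict: "clock": time; "qpos": joint angles; "qd": joint speeds; "tau": joint torques, N m; "eef_pos": TCP position; "tool_rot": TCP orientation; "force": force on the tool from outside, world axes, zero at the start; "torque": the same for the moment, N m; "width": finger opening in mm; "gripper_force": force on a finger pad.
Only numpy, scipy, OpenCV 4.12 (cv2) and the standard library are available. Lean on these libraries where they do the work, as an engineer would, in place of code of your own. Each camera call takes 0.05 s, during which the arm holds its last target. There are 200 camera calls.

## Working session

There is one attempt and no reset: what is moved stays moved. The work goes in short steps, Python scripts to look and compute and a shell command to move; the robot and the scene stay as the last step left them, time stands still between calls to the robot, and variables do not carry over. Pictures are saved under pics/ and viewed, at most 10 in all, crops included, and the job is handed in when it is done.

```bash
mkdir -p pics; ls; python3 - <<'E'
from cell import ctrl,get_image,get_calibration
import cv2
for n in("top","side"):
    im=get_image(n);cv2.imwrite(f"pics/{n}0.png",cv2.cvtColor(im,cv2.COLOR_RGB2BGR))
    c=get_calibration(n);print(n,c)
print(ctrl.read_state())
E
```

```text
pics
top {'mtx': array([[427.4052178 ,   0.        , 275.78351972],
       [  0.        , 427.4052178 , 209.60077673],
       [  0.        ,   0.        ,   1.        ]]), 'world_from_camera': array([[-1.77729969e-02, -9.83771515e-01,  1.78543345e-01,
         3.30606495e+02],
       [-9.99833515e-01,  1.82249104e-02,  8.91154230e-04,
        -2.14838089e+01],
       [-4.13062860e-03, -1.78497782e-01, -9.83931644e-01,
         1.08180402e+03],
       [ 0.00000000e+00,  0.00000000e+00,  0.00000000e+00,
         1.00000000e+00]])}
side {'mtx': array([[388.05851548,   0.        , 280.54366525],
       [  0.        , 388.05851548, 208.36334943],
       [  0.        ,   0.        ,   1.        ]]), 'world_from_camera': array([[ 9.97961199e-01,  1.15963665e-02, -6.27612169e-02,
         5.46233381e+02],
       [ 6.23010392e-02, -3.90504212e-01,  9.18490632e-01,
        -8.96193521e+02],
       [-1.38573656e-02, -9.20528101e-01, -3.90430517e-01,
         4.63212799e+02],
       [ 0.00000000e+00,  0.00000000e+00,  0.00000000e+00,
         1.00000000e+00]])}
{'clock': 0.1, 'qpos': array([ 1.12817996,  0.62925912,  0.03845156,  1.51822668, -0.02702084,
        0.99635377, -0.0199899 ]), 'qd': array([-0.00124473, -0.00251948, -0.00011921, -0.00300553,  0.0002053 ,
       -0.00064771,  0.00096422]), 'tau': array([ 3.56232544e-03, -5.64527142e+01,  1.23106979e+00, -1.93970740e+01,
        1.13939418e-02,  5.51360150e-03,  3.12120062e-05]), 'eef_pos': array([ 239.00149645, -603.86650296,  230.49085036]), 'tool_rot': array([-3.13986362e+00,  3.79045524e-06,  3.76810568e-01]), 'force': array([-0.93236697,  0.44325784,  0.17601455]), 'torque': array([3.45996425e-04, 8.18542651e-06, 2.26565135e-02]), 'gripper_force': 0.0, 'width': 85.36019997320618}
```

View pics/top0.png

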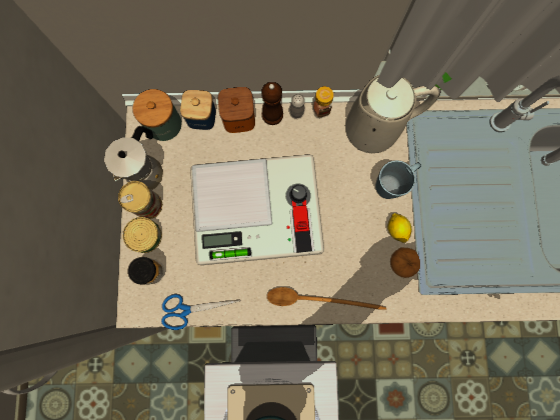

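View pics/side0.png

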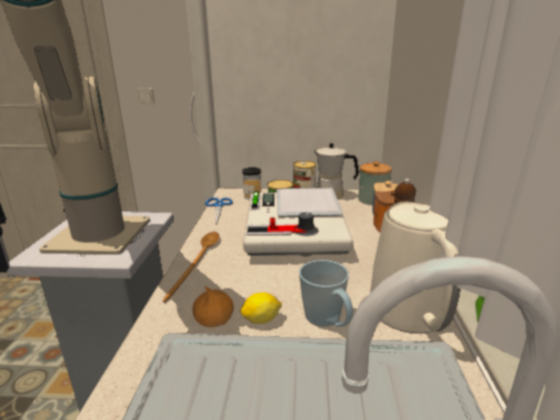

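The top picture shows the knob near (299,193), the red slide near (301,222) and the vial near (230,254). In the side picture the knob is near (306,221) and the grip near (272,225). I'll enlarge both next.

```bash
python3 - <<'E'
import cv2,numpy as np
t=cv2.imread("pics/top0.png")[170:270,185:335];s=cv2.imread("pics/side0.png")[185:260,235:360]
a=cv2.resize(t,None,fx=5.3333,fy=5.3333,interpolation=cv2.INTER_CUBIC)
cv2.imwrite("pics/c1.png",a)
cv2.imwrite("pics/c2.png",cv2.resize(s,None,fx=6.4,fy=6.4,interpolation=cv2.INTER_CUBIC))
E
```

```text
(no output)
```

View pics/c1.png

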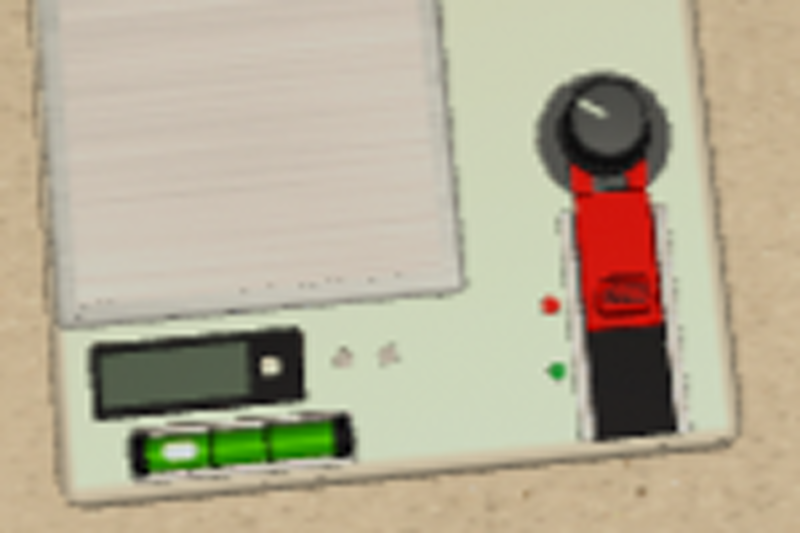

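View pics/c2.png

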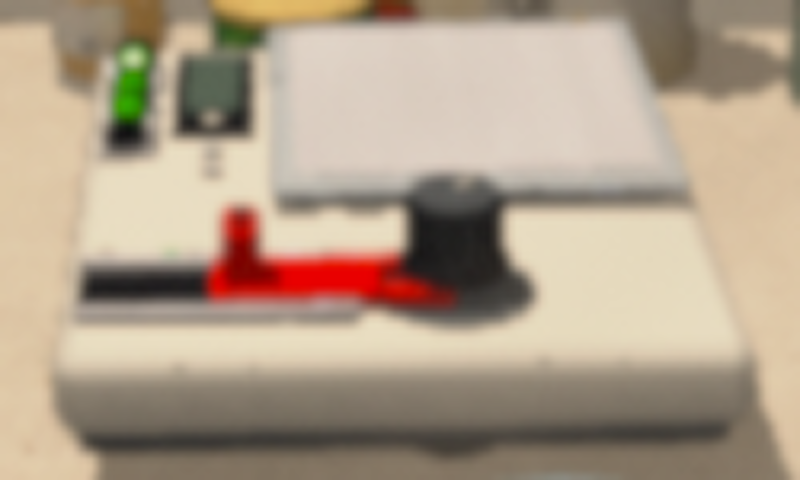

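```bash
cat >h.py <<'E'
from cell import ctrl,get_image,get_calibration
import numpy as np,cv2
C={n:get_calibration(n) for n in("top","side")}
def P(n):
    T=np.linalg.inv(C[n]["world_from_camera"]); return C[n]["mtx"]@T[:3]
def tri(t,s):
    X=cv2.triangulatePoints(P("top"),P("side"),np.array(t,float),np.array(s,float)).ravel();return X[:3]/X[3]
def atz(n,p,z):
    A=P(n);p=np.array(p,float)
    M=np.array([A[0]-p[0]*A[2],A[1]-p[1]*A[2]]);return np.linalg.solve(M[:,:2],-M[:,2]*z-M[:,3])
def proj(n,X):
    u=P(n)@np.append(X,1);return u[:2]/u[2]
E
python3 - <<'E'
from h import *
c1=lambda x,y:(x/5.3333+185-.4,y/5.3333+170-.4)
c2=lambda x,y:(x/6.4+235-.4,y/6.4+185-.4)
print("knobtop",tri(c1(608,112),c2(458,188)),"z103",atz("top",c1(608,112),103),atz("side",c2(458,188),103))
print("griptop",tri(c1(629,290),c2(241,212)),"z93",atz("top",c1(627,290),93),atz("side",c2(241,212),93))
v=atz("top",c1(240,441),78);print("vial",v, tri(c1(180,451),c2(133,57)))
a,b=atz("top",c1(213,443),74),atz("top",c1(267,440),74);print(np.linalg.norm(a-b),b)
# yaw: front edge & platter front edge, slide edges
for p,q,z in[((62,326),(465,288),74),((568,210),(590,435),66),((665,205),(685,430),66),((440,0),(463,288),74)]:
    d=atz("top",c1(*q),z)-atz("top",c1(*p),z);print(np.degrees(np.arctan2(d[1],d[0])))
E
```

```text
knobtop [551.16768764 -75.14757557 101.40837484] z103 [552.52193747 -74.92059796] [549.16189839 -79.94781345]
griptop [473.03399928 -82.64061058  94.04155742] z93 [474.76447158 -81.60579336] [471.00058676 -81.19767428]
vial [413.02031838  89.54003205] [408.16510356 115.76228444  77.65852159]
23.863789174212062 [413.57365127  78.05771144]
-85.61053542190612
-175.8889083925475
-176.82137264540611
-176.39488170262618
```

```bash
python3 -m creep '[{"dx":0.04,"dy":0.087,"dz":0,"rz":0.029,"grip":-1},{"dx":0.08,"dy":0.174,"dz":0,"rz":0.058,"grip":-1},{"dx":0.12,"dy":0.261,"dz":0,"rz":0.087,"grip":-1},{"dx":0.16,"dy":0.348,"dz":0,"rz":0.116,"grip":-1},{"dx":0.195,"dy":0.435,"dz":0,"rz":0.145,"grip":-1}]'; python3 -c "
from cell import ctrl;s=ctrl.read_state();print(s['qpos'],s['tool_rot'])"
```

```text
[ 1.12817996  0.62925912  0.03845156  1.51822668 -0.02702084  0.99635377
 -0.0199899 ] [-3.13986362e+00  3.79045524e-06  3.76810568e-01]$[0]: bad value
```

```bash
python3 -m creep '[{"dx":0.04,"dy":0.087,"dz":0.0,"rx":0.0,"ry":0.0,"rz":0.029,"grip":-1.0},{"dx":0.08,"dy":0.174,"dz":0.0,"rx":0.0,"ry":0.0,"rz":0.058,"grip":-1.0},{"dx":0.12,"dy":0.261,"dz":0.0,"rx":0.0,"ry":0.0,"rz":0.087,"grip":-1.0},{"dx":0.16,"dy":0.348,"dz":0.0,"rx":0.0,"ry":0.0,"rz":0.116,"grip":-1.0},{"dx":0.195,"dy":0.435,"dz":0.0,"rx":0.0,"ry":0.0,"rz":0.145,"grip":-1.0}]'; python3 -c "
from cell import ctrl;s=ctrl.read_state();print(s['qpos'],s['tool_rot'])"
```

```text
clock: 0.72
eef_pos: [317.6, -429.0, 231.1]
tool_rot: [-3.141, -0.0, 1.294]
force: [0.0, 0.5, -0.5]
width: 85.5
gripper_force: 0.0
[ 1.03573611  0.46915954 -0.22450221  1.83737794  0.13413658  0.85013523
  0.46926397] [-3.14131962e+00 -3.73067579e-04  1.29411168e+00]
```

```bash
python3 -m creep '[{"dx":0.04,"dy":0.087,"dz":0.0,"rx":0.0,"ry":0.0,"rz":0.029,"grip":-1.0},{"dx":0.08,"dy":0.174,"dz":0.0,"rx":0.0,"ry":0.0,"rz":0.058,"grip":-1.0},{"dx":0.12,"dy":0.261,"dz":0.0,"rx":0.0,"ry":0.0,"rz":0.087,"grip":-0.8},{"dx":0.16,"dy":0.348,"dz":0.0,"rx":0.0,"ry":0.0,"rz":0.116,"grip":-0.5},{"dx":0.195,"dy":0.435,"dz":0.0,"rx":0.0,"ry":0.0,"rz":0.145,"grip":-0.3}]'; python3 -m creep '[{"dx":0.04,"dy":0.087,"dz":0.0,"rx":0.0,"ry":0.0,"rz":0.029,"grip":-0.3},{"dx":0.08,"dy":0.174,"dz":0.0,"rx":0.0,"ry":0.0,"rz":0.058,"grip":-0.3},{"dx":0.12,"dy":0.261,"dz":0.0,"rx":0.0,"ry":0.0,"rz":0.087,"grip":-0.3},{"dx":0.16,"dy":0.348,"dz":0.0,"rx":0.0,"ry":0.0,"rz":0.116,"grip":-0.3},{"dx":0.195,"dy":0.435,"dz":-0.1,"rx":0.0,"ry":0.0,"rz":0.145,"grip":-0.3}]';python3 -c "
from cell import ctrl;s=ctrl.read_state();print(s['qpos'],s['tool_rot'])"
```

```text
clock: 1.35
eef_pos: [395.5, -255.2, 231.2]
tool_rot: [-3.142, -0.0, 2.205]
force: [2.1, 1.3, -0.2]
width: 55.2
gripper_force: 0.0
clock: 1.98
eef_pos: [476.1, -81.7, 192.7]
tool_rot: [-3.141, 0.006, 3.115]
force: [0.1, -1.7, -0.5]
width: 55.7
gripper_force: 0.0
[ 0.60529133  0.5276252  -0.71344839  2.0069806   0.49203386  0.7757089
  1.14372745] [-3.14062188  0.00646159  3.11458894]
```

```bash
python3 -m creep '[{"dx":0.0,"dy":0.0,"dz":-0.08,"rx":0.0,"ry":0.0,"rz":0.016,"grip":-0.3},{"dx":0.0,"dy":0.0,"dz":-0.16,"rx":0.0,"ry":0.0,"rz":0.016,"grip":-0.3},{"dx":0.0,"dy":0.0,"dz":-0.22,"rx":0.0,"ry":0.0,"rz":0.016,"grip":-0.3},{"dx":0.0,"dy":0.0,"dz":-0.22,"rx":0.0,"ry":0.0,"rz":0.016,"grip":-0.3},{"dx":0.0,"dy":0.0,"dz":-0.22,"rx":0.0,"ry":0.0,"rz":0.016,"grip":-0.3}]';python3 - <<'E'
from h import *
s=ctrl.read_state();print(s['qpos'],s['tool_rot'],s['eef_pos'])
a=get_image("top")[180:270,220:340];b=get_image("side")[160:260,230:350]
f=lambda i,k:cv2.resize(i,(400,600 if k else 300),interpolation=cv2.INTER_CUBIC)
a=cv2.resize(a,(400,300),interpolation=cv2.INTER_CUBIC);b=cv2.resize(b,(400,333),interpolation=cv2.INTER_CUBIC)
o=np.zeros((333,800,3),np.uint8);o[:300,:400]=a;o[:,400:]=b
cv2.imwrite("pics/d.png",o[:,:,::-1])
E
```

```text
clock: 2.6
eef_pos: [473.7, -82.3, 103.9]
tool_rot: [-3.142, 0.001, -3.073]
force: [0.4, -0.3, 0.4]
width: 55.5
gripper_force: 0.0
[ 0.51901673  0.66369478 -0.60208599  2.08595205  0.67633564  0.59113102
  1.07507852] [-3.14158034e+00  8.42224101e-04 -3.07264736e+00] [473.66839526 -82.30626498 103.93340741]
```

View pics/d.png

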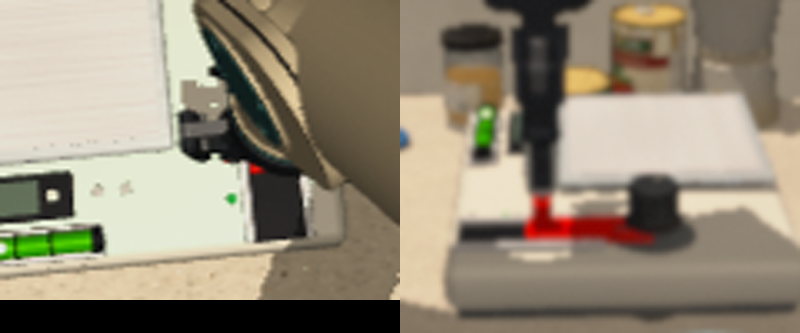

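The fingers are right above the red grip (side crop: both at column 543), and the vial is visible in both views. I'll go down and pinch.

```bash
python3 -m creep '[{"dx":0.0,"dy":0.0,"dz":-0.04,"rx":0.0,"ry":0.0,"rz":0.0,"grip":-0.3},{"dx":0.0,"dy":0.0,"dz":-0.068,"rx":0.0,"ry":0.0,"rz":0.0,"grip":-0.3},{"dx":0.0,"dy":0.0,"dz":-0.068,"rx":0.0,"ry":0.0,"rz":0.0,"grip":0.2},{"dx":0.0,"dy":0.0,"dz":-0.068,"rx":0.0,"ry":0.0,"rz":0.0,"grip":1.0},{"dx":0.0,"dy":0.0,"dz":-0.068,"rx":0.0,"ry":0.0,"rz":0.0,"grip":1.0}]'
```

```text
clock: 3.32
eef_pos: [473.1, -81.1, 76.2]
tool_rot: [3.14, 0.0, -3.072]
force: [-0.7, 4.4, -0.3]
width: 22.2
gripper_force: 61.0
```

Gripped (22 mm, 61 N). Now I'll pull about 24 mm.

```bash
python3 -m creep '[{"dx":-0.02,"dy":-0.001,"dz":0.0,"rx":0.0,"ry":0.0,"rz":0.0,"grip":1.0},{"dx":-0.04,"dy":-0.002,"dz":0.0,"rx":0.0,"ry":0.0,"rz":0.0,"grip":1.0},{"dx":-0.055,"dy":-0.003,"dz":0.0,"rx":0.0,"ry":0.0,"rz":0.0,"grip":1.0},{"dx":-0.06,"dy":-0.004,"dz":0.0,"rx":0.0,"ry":0.0,"rz":0.0,"grip":1.0},{"dx":-0.06,"dy":-0.004,"dz":0.0,"rx":0.0,"ry":0.0,"rz":0.0,"grip":1.0}]'
```

```text
clock: 3.95
eef_pos: [448.7, -83.1, 76.2]
tool_rot: [3.14, 0.0, -3.072]
force: [0.9, 5.0, -2.6]
width: 22.2
gripper_force: 60.9
```

```bash
python3 -m creep '[{"dx":-0.003,"dy":0.0,"dz":0.0,"rx":0.0,"ry":0.0,"rz":0.0,"grip":1.0},{"dx":-0.006,"dy":0.0,"dz":0.0,"rx":0.0,"ry":0.0,"rz":0.0,"grip":1.0},{"dx":-0.01,"dy":-0.001,"dz":0.0,"rx":0.0,"ry":0.0,"rz":0.0,"grip":1.0},{"dx":-0.01,"dy":-0.001,"dz":0.0,"rx":0.0,"ry":0.0,"rz":0.0,"grip":1.0},{"dx":-0.01,"dy":-0.001,"dz":0.0,"rx":0.0,"ry":0.0,"rz":0.0,"grip":1.0}]'
```

```text
clock: 4.58
eef_pos: [445.4, -83.3, 76.3]
tool_rot: [3.14, 0.002, -3.072]
force: [1.4, 4.9, -3.3]
width: 22.4
gripper_force: 60.7
```

```bash
python3 -m creep '[{"dx":-0.003,"dy":0.0,"dz":0.0,"rx":0.0,"ry":0.0,"rz":0.0,"grip":1.0},{"dx":-0.006,"dy":0.0,"dz":0.0,"rx":0.0,"ry":0.0,"rz":0.0,"grip":1.0},{"dx":-0.01,"dy":-0.001,"dz":0.0,"rx":0.0,"ry":0.0,"rz":0.0,"grip":1.0},{"dx":-0.01,"dy":-0.001,"dz":0.0,"rx":0.0,"ry":0.0,"rz":0.0,"grip":1.0},{"dx":-0.01,"dy":-0.001,"dz":0.0,"rx":0.0,"ry":0.0,"rz":0.0,"grip":1.0}]'
```

```text
clock: 5.2
eef_pos: [445.4, -83.3, 76.5]
tool_rot: [3.139, 0.009, -3.072]
force: [9.5, 5.8, -10.4]
width: 22.5
gripper_force: 59.8
```

End stop reached (no more travel, force rises to 9.5 N). I'll release, rise and move above the knob.

```bash
python3 -m creep '[{"dx":0.0,"dy":0.0,"dz":0.0,"rx":0.0,"ry":0.0,"rz":0.0,"grip":0.1},{"dx":0.0,"dy":0.0,"dz":0.0,"rx":0.0,"ry":0.0,"rz":0.0,"grip":-0.3},{"dx":0.0,"dy":0.0,"dz":0.0,"rx":0.0,"ry":0.0,"rz":0.0,"grip":-0.3},{"dx":0.0,"dy":0.0,"dz":0.08,"rx":0.0,"ry":0.0,"rz":0.0,"grip":-0.3},{"dx":0.0,"dy":0.0,"dz":0.14,"rx":0.0,"ry":0.0,"rz":0.0,"grip":-0.3}]'
```

```text
clock: 5.82
eef_pos: [440.7, -85.1, 132.9]
tool_rot: [-3.141, -0.001, -3.073]
force: [0.6, 0.6, 0.1]
width: 55.4
gripper_force: 0.0
```

```bash
python3 -m creep '[{"dx":0.1,"dy":0.005,"dz":0.0,"rx":0.0,"ry":0.0,"rz":0.0,"grip":-0.3},{"dx":0.2,"dy":0.015,"dz":0.0,"rx":0.0,"ry":0.0,"rz":0.0,"grip":-0.3},{"dx":0.274,"dy":0.02,"dz":0.0,"rx":0.0,"ry":0.0,"rz":0.0,"grip":-0.3},{"dx":0.274,"dy":0.02,"dz":0.0,"rx":0.0,"ry":0.0,"rz":0.0,"grip":-0.3},{"dx":0.274,"dy":0.02,"dz":0.0,"rx":0.0,"ry":0.0,"rz":0.0,"grip":-0.3}]';python3 - <<'E'
from h import *
s=ctrl.read_state();print(s['qpos'],s['tool_rot'],s['eef_pos'])
a=get_image("top")[170:270,205:345];b=get_image("side")[160:260,230:350]
a=cv2.resize(a,(400,286),interpolation=cv2.INTER_CUBIC);b=cv2.resize(b,(400,333),interpolation=cv2.INTER_CUBIC)
o=np.zeros((333,800,3),np.uint8);o[:286,:400]=a;o[:,400:]=b
cv2.imwrite("pics/e.png",o[:,:,::-1])
E
```

```text
clock: 6.45
eef_pos: [549.3, -77.2, 131.7]
tool_rot: [-3.141, -0.002, -3.073]
force: [-0.8, 1.3, -0.4]
width: 55.5
gripper_force: 0.0
[ 0.50476821  0.70783256 -0.65694605  1.86702863  0.60263355  0.7775754
  1.15769802] [-3.14105894e+00 -2.27256686e-03 -3.07261150e+00] [549.30856149 -77.17454507 131.73176693]
```

View pics/e.png

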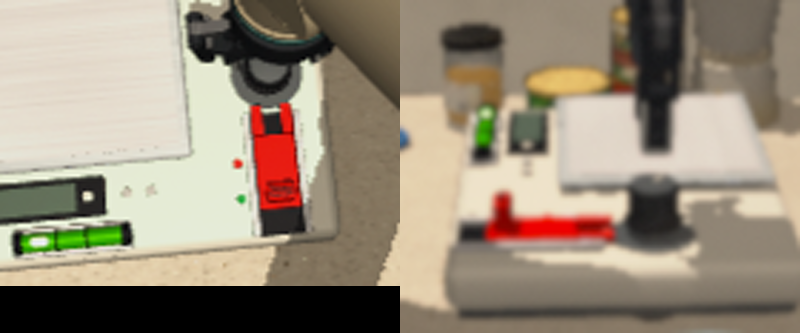

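The slide is back at the green dot and the fingers are centred over the knob (column 655 in the side crop). I'll go down and grip it.

```bash
python3 -m creep '[{"dx":0.004,"dy":0.003,"dz":-0.07,"rx":0.0,"ry":0.0,"rz":0.0,"grip":-0.3},{"dx":0.004,"dy":0.003,"dz":-0.132,"rx":0.0,"ry":0.0,"rz":0.0,"grip":-0.3},{"dx":0.004,"dy":0.003,"dz":-0.132,"rx":0.0,"ry":0.0,"rz":0.0,"grip":-0.3},{"dx":0.004,"dy":0.003,"dz":-0.132,"rx":0.0,"ry":0.0,"rz":0.0,"grip":0.2},{"dx":0.004,"dy":0.003,"dz":-0.132,"rx":0.0,"ry":0.0,"rz":0.0,"grip":1.0}]'; python3 -m creep '[{"dx":0.0,"dy":0.0,"dz":0.0,"rx":0.0,"ry":0.0,"rz":0.0,"grip":1.0},{"dx":0.0,"dy":0.0,"dz":-0.006,"rx":0.0,"ry":0.0,"rz":0.0,"grip":1.0},{"dx":0.0,"dy":0.0,"dz":-0.012,"rx":0.0,"ry":0.0,"rz":0.0,"grip":1.0},{"dx":0.0,"dy":0.0,"dz":-0.018,"rx":0.0,"ry":0.0,"rz":0.0,"grip":1.0},{"dx":0.0,"dy":0.0,"dz":-0.018,"rx":0.0,"ry":0.0,"rz":0.0,"grip":1.0}]'
```

```text
clock: 7.18
eef_pos: [552.8, -75.1, 80.5]
tool_rot: [3.141, 0.001, -3.073]
force: [-0.9, 1.3, 0.1]
width: 32.0
gripper_force: 59.3
clock: 7.8
eef_pos: [552.9, -75.0, 73.2]
tool_rot: [-3.141, 0.001, -3.072]
force: [-2.0, 1.3, 12.5]
width: 31.9
gripper_force: 60.4
```

```bash
python3 -m creep '[{"dx":0.0,"dy":0.0,"dz":0.0,"rx":0.0,"ry":0.0,"rz":-0.02,"grip":1.0},{"dx":0.0,"dy":0.0,"dz":0.0,"rx":0.0,"ry":0.0,"rz":-0.045,"grip":1.0},{"dx":0.0,"dy":0.0,"dz":0.0,"rx":0.0,"ry":0.0,"rz":-0.07,"grip":1.0},{"dx":0.0,"dy":0.0,"dz":0.0,"rx":0.0,"ry":0.0,"rz":-0.095,"grip":1.0},{"dx":0.0,"dy":0.0,"dz":0.0,"rx":0.0,"ry":0.0,"rz":-0.12,"grip":1.0}]'; python3 -m creep '[{"dx":0.0,"dy":0.0,"dz":0.0,"rx":0.0,"ry":0.0,"rz":-0.02,"grip":1.0},{"dx":0.0,"dy":0.0,"dz":0.0,"rx":0.0,"ry":0.0,"rz":-0.04,"grip":1.0},{"dx":0.0,"dy":0.0,"dz":0.0,"rx":0.0,"ry":0.0,"rz":-0.06,"grip":1.0},{"dx":0.0,"dy":0.0,"dz":0.0,"rx":0.0,"ry":0.0,"rz":-0.08,"grip":1.0},{"dx":0.0,"dy":0.0,"dz":0.0,"rx":0.0,"ry":0.0,"rz":-0.08,"grip":1.0}]'
python3 -c "
from cell import ctrl;s=ctrl.read_state();print(s['qpos'])"
cat >bub.py <<'E'
from h import *
def prof(im):
    # top picture: sample along the vial axis (crop line 150,453 -> 340,436), mm from mid of lines
    a=np.array([148/5.3333+184.6,453/5.3333+169.6]);b=np.array([342/5.3333+184.6,436/5.3333+169.6])
    t=np.linspace(0,1,300);n=np.array([.09,1.0])
    ch=[]
    for k in(-1,-.5,0,.5,1):
        p=(a+t[:,None]*(b-a)+k*n).astype(np.float32)
        ch.append(cv2.remap(im,p[None,:,0],p[None,:,1],cv2.INTER_LINEAR)[0].astype(float))
    return t*np.linalg.norm(b-a),np.mean(ch,0)
def bubble(im):
    d,c=prof(im);w=np.minimum(c[:,0],c[:,2]);w=np.clip(w-60,0,None);x=(d*w).sum()/w.sum();return x,d,c
E
python3 - <<'E'
from bub import *
i0=cv2.imread("pics/top0.png")[:,:,::-1].copy();i1=get_image("top")
cv2.imwrite("pics/t1.png",i1[:,:,::-1])
for i in(i0,i1):
    x,d,c=bubble(i);print(x);print(np.c_[d,c][::8].round(1)[:,[0,1,2,3]].astype(int).T)
a=cv2.resize(i1[235:270,205:265],(780,455),interpolation=cv2.INTER_CUBIC);cv2.imwrite("pics/f.png",a[:,:,::-1])
E
```

```text
clock: 8.43
eef_pos: [552.2, -76.7, 73.3]
tool_rot: [-3.14, 0.001, 2.451]
force: [-3.8, 0.0, 13.4]
width: 32.1
gripper_force: 60.6
clock: 9.05
eef_pos: [551.1, -77.2, 73.2]
tool_rot: [-3.138, 0.002, 1.952]
force: [-5.5, -0.9, 13.2]
width: 32.5
gripper_force: 60.6
[ 0.2472661   0.73115896 -0.2484145   1.90329005  0.32636196  0.54884441
  0.16061176]
5.924780865186926
[[  0   1   2   2   3   4   5   6   7   8   9  10  11  12  13  14  15  16
   17  18  19  20  21  22  23  24  25  26  27  28  29  30  31  32  33  34
   35  36]
 [ 41  53  75 139 189 201 202 201 193 144  79  54  33  48  56  56  54  53
   53  55  55  56  47  41  50  57  56  55  55  55  55  56  56  57  59  51
   35  27]
 [115 155 169 188 207 212 213 212 208 186 167 159  92 141 164 164 164 162
  162 163 163 164 132 107 139 162 165 164 163 163 164 165 165 166 167 137
   69  27]
 [  3   0  23 106 178 195 198 198 186 118  32   0   4   0   0   0   0   0
    0   0   0   0   2   5   1   0   0   0   0   0   0   0   0   0   0   6
   20  24]]
13.513778756698036
[[  0   1   2   2   3   4   5   6   7   8   9  10  11  12  13  14  15  16
   17  18  19  20  21  22  23  24  25  26  27  28  29  30  31  32  33  34
   35  36]
 [ 48  60  64  63  63  62  61  60  58  57 102 172 138 198 219 220 200 122
   68  63  64  64  47  45  59  65  65  63  62  61  63  64  65  66  66  57
   39  30]
 [134 175 183 182 182 181 180 179 177 164 174 195 146 208 228 229 223 197
  183 183 183 183 132 120 160 182 184 183 182 182 183 184 185 185 186 152
   74  29]
 [  3   0   0   0   0   0   0   0   0   4  55 158 130 192 211 212 181  84
    8   0   0   0   3   4   1   0   0   0   0   0   0   0   0   0   0   8
   24  28]]
```

View pics/f.png

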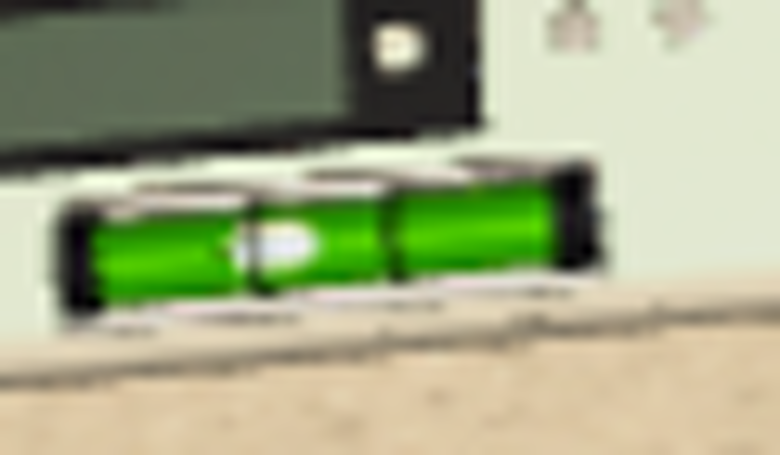

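The bubble sits on the left line in the crop: (280,245) against the line middle near (322,237). Roughly 8 mm remain.

```bash
python3 -m creep '[{"dx":0.0,"dy":0.0,"dz":0.0,"rx":0.0,"ry":0.0,"rz":-0.02,"grip":1.0},{"dx":0.0,"dy":0.0,"dz":0.0,"rx":0.0,"ry":0.0,"rz":-0.04,"grip":1.0},{"dx":0.0,"dy":0.0,"dz":0.0,"rx":0.0,"ry":0.0,"rz":-0.06,"grip":1.0},{"dx":0.0,"dy":0.0,"dz":0.0,"rx":0.0,"ry":0.0,"rz":-0.07,"grip":1.0},{"dx":0.0,"dy":0.0,"dz":0.0,"rx":0.0,"ry":0.0,"rz":-0.07,"grip":1.0}]'; for i in 1 2; do python3 -m creep '[{"dx":0.0,"dy":0.0,"dz":0.0,"rx":0.0,"ry":0.0,"rz":0.0,"grip":1.0},{"dx":0.0,"dy":0.0,"dz":0.0,"rx":0.0,"ry":0.0,"rz":0.0,"grip":1.0},{"dx":0.0,"dy":0.0,"dz":0.0,"rx":0.0,"ry":0.0,"rz":0.0,"grip":1.0},{"dx":0.0,"dy":0.0,"dz":0.0,"rx":0.0,"ry":0.0,"rz":0.0,"grip":1.0},{"dx":0.0,"dy":0.0,"dz":0.0,"rx":0.0,"ry":0.0,"rz":0.0,"grip":1.0}]'; done
cat >m.py <<'E'
from bub import *
i1=get_image("top");x,d,c=bubble(i1);w=np.minimum(c[:,0],c[:,2])
on=d[w>105];print("centroid",x,"extent mid",(on[0]+on[-1])/2)
for lo,hi in((10,14),(20.5,24)):
    m=(d>lo)&(d<hi);q=np.clip(150-c[m,1],0,None);print("line",(d[m]*q).sum()/max(q.sum(),1e-9))
a=cv2.resize(i1[235:270,205:265],(780,455),interpolation=cv2.INTER_CUBIC);cv2.imwrite("pics/g.png",a[:,:,::-1])
E
python3 m.py
```

```text
clock: 9.72
eef_pos: [550.0, -77.1, 73.0]
tool_rot: [-3.137, 0.003, 1.513]
force: [-6.4, -1.3, 14.0]
width: 32.0
gripper_force: 60.7
clock: 10.35
eef_pos: [550.0, -77.1, 73.0]
tool_rot: [-3.137, 0.002, 1.513]
force: [-6.1, -0.3, 12.9]
width: 32.0
gripper_force: 60.7
clock: 10.98
eef_pos: [550.0, -77.2, 73.0]
tool_rot: [-3.137, 0.002, 1.513]
force: [-6.2, -0.9, 13.9]
width: 31.7
gripper_force: 60.7
centroid 15.784832197130392 extent mid 15.753799110149576
line 11.57445473123998
line 22.15697151073495
```

View pics/g.png

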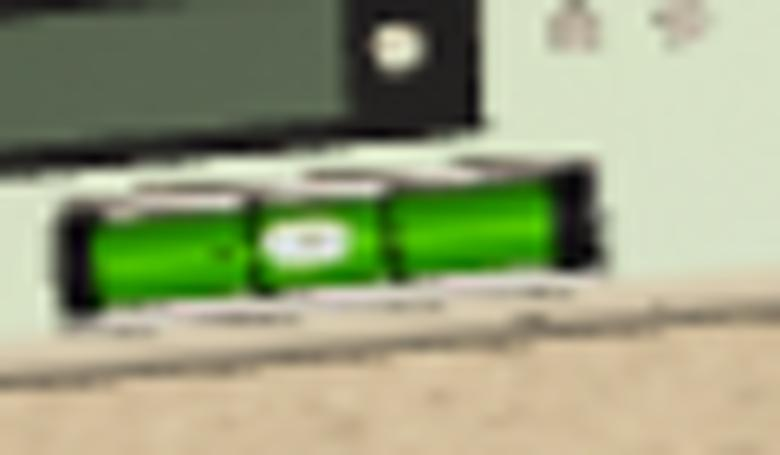

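The bubble is at (305,240) between lines at 255 and 390, so it needs about 2.8 mm more, or 0.2 rad.

```bash
python3 -m creep '[{"dx":0.0,"dy":0.0,"dz":0.0,"rx":0.0,"ry":0.0,"rz":-0.016,"grip":1.0},{"dx":0.0,"dy":0.0,"dz":0.0,"rx":0.0,"ry":0.0,"rz":-0.032,"grip":1.0},{"dx":0.0,"dy":0.0,"dz":0.0,"rx":0.0,"ry":0.0,"rz":-0.032,"grip":1.0},{"dx":0.0,"dy":0.0,"dz":0.0,"rx":0.0,"ry":0.0,"rz":-0.032,"grip":1.0},{"dx":0.0,"dy":0.0,"dz":0.0,"rx":0.0,"ry":0.0,"rz":-0.032,"grip":1.0}]'; for i in 1 2; do python3 -m creep '[{"dx":0.0,"dy":0.0,"dz":0.0,"rx":0.0,"ry":0.0,"rz":0.0,"grip":1.0},{"dx":0.0,"dy":0.0,"dz":0.0,"rx":0.0,"ry":0.0,"rz":0.0,"grip":1.0},{"dx":0.0,"dy":0.0,"dz":0.0,"rx":0.0,"ry":0.0,"rz":0.0,"grip":1.0},{"dx":0.0,"dy":0.0,"dz":0.0,"rx":0.0,"ry":0.0,"rz":0.0,"grip":1.0},{"dx":0.0,"dy":0.0,"dz":0.0,"rx":0.0,"ry":0.0,"rz":0.0,"grip":1.0}]'; done;python3 m.py
```

```text
clock: 11.65
eef_pos: [549.6, -76.9, 73.1]
tool_rot: [-3.137, 0.003, 1.312]
force: [-6.7, -0.9, 15.0]
width: 32.0
gripper_force: 60.9
clock: 12.28
eef_pos: [549.6, -77.0, 73.1]
tool_rot: [-3.137, 0.003, 1.312]
force: [-6.9, -0.7, 16.0]
width: 32.1
gripper_force: 60.9
clock: 12.9
eef_pos: [549.6, -77.0, 73.1]
tool_rot: [-3.137, 0.003, 1.312]
force: [-7.4, -0.1, 14.8]
width: 32.0
gripper_force: 60.9
centroid 16.940145434988356 extent mid 16.852901373648383
line 11.654043838475213
line 22.190931453714775
```

View pics/g.png

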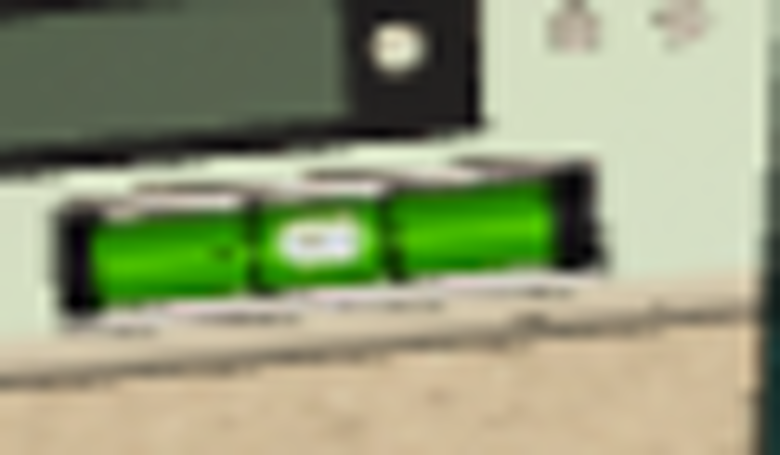

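The bubble at (320,240) is midway between the lines at 255 and 390. The knob is held at about 15 N and the arm is still, so I'll hand in.

```bash
python3 -c "
from cell import ctrl;print(ctrl.finish_job())"
```

```text
the job is handed in; nothing more can be done
None
```

I handed the job in at about 13 s, with the slide pulled back to its end stop, the knob gripped and held about 7 mm down at about 15 N, and the bubble centred between the lines in the last picture; no verdict came back.

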